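# File the short probe rod, then hold the long one centred in the depth gauge

### The arm

A 6-joint arm with a two-finger parallel gripper is mounted at the origin on a cart in front of the work surface, level with it; the furniture and walls round the work are solid. World frame = base frame: x ahead of the robot, y to its left, z up, the work surface at z = 0. Lengths are in m, angles in rad, forces in N, time in s.
With the tool pointing down it reaches from about 0.35 to 0.975 m from the base axis. Payload 4.9 kg.
Tool frame: the origin (TCP) lies on the centre line of the jaws, within the pads' length; the fingertips stand manip.tcp_to_tips ahead of it and the grasp point (between the pads) lies 11 mm behind it (manip.tcp_to_tips is the distance from the TCP to the fingertips, in m); x points along the fingers, y is the direction in which the jaws open and shut, and the axes are right-handed (so a half turn about x gives the same grasp; the last joint's range is limited). The gripper opens to 85 mm and grips with 20 to 120 N. Pads are 22 mm wide; open, the fingers measure 114 mm over their backs; the gripper's body (76 mm by 85 mm) begins 54 mm behind the grasp point. The pads swing forward as they close: fully open they stand 13 mm farther back than shut.
Start: joints at [1.214, 0.053, 1.613, -0, 1.476, -0.119], TCP at [0.147, 0.607, 0.239] pointing down, gripper open.
Joint ranges: [-3.01, 3.01], [-1.01, 2.22], [0.06, 2.58], [-1.02, 4.17], [0.09, 2.62], [-3.14, 3.14]. Speed limits (rad/s): [2.57, 2.57, 3.14, 3.14, 3.14, 3.14].

### API

Orientations are given as a unit quaternion [w, x, y, z].
In Python, from plant import status, imaging, workorder, manip gives the robot as it stands.
- The arm moves only by the tool carry_out, never from a script. Its argument "moves" is one flat list of numbers, 5 for each row, row after row: the opening, from 0 (shut) to 1 (fully open), then the shift along the tool's x, y, z in cm, then the turn about the tool's x in rad. In form: [claw, tx, ty, tz, twist, claw, tx, ty, tz, twist, ...]. A call has 1 to 12 rows; each row is the pose to reach, as a shift and turn from the pose commanded when the call began, along the tool's axes at that moment; what a row does not reach only later rows make up. A row lasts 1/12 s, in which the tool goes at most 41.7 mm and 7.16 degrees, less where a joint would pass 70% of its speed; a pose out of reach is approached as far as the arm can. A call with a gripper value outside its range is refused whole. The fingers move at their own pace and stop on an object; the grip force is fixed at half the most. Time passes only in rows, so rows that repeat a pose let the fingers close. It gives the time, the measured TCP pose, the force and the opening at its end, in the units of the state.
- status.state(): the state, without advancing time (a new reading comes with each control period).
- imaging.grab_frame(name): name is "scene" or "top" or "wrist"; returns the picture (420x560x3 uint8, red, green, blue); there is no depth.
- imaging.camera_info(name): a dict with "K" (3x3 intrinsics, pixels), "dist" ([k1, k2, p1, p2, k3] as OpenCV has them; the pictures are not rectified), "R" (3x3) and "t" (3): a world point X has camera coordinates R X + t. Camera axes: x right, y down, z forward; pixel columns grow to the right and rows downward; lengths in m; the calibration is good to about 2 mm. A picture is of the moment at which its call begins: read the wrist's pose just before it. camera_info takes no time and is no camera call; for the wrist camera it gives the pose at the moment of the call.
- workorder.job_done(): hands the job in, once; it reports no verdict.
The state is a dict: "time": time; "joint_pos": joint angles; "joint_vel": joint speeds; "joint_efforts": joint torques, N m; "tool_pos": TCP position; "tool_rot": TCP orientation; "contact_force": force on the tool from outside, world axes, zero at the start; "ft_torque": the same for the moment, N m; "gripper_width": opening from 0.0 (shut) to 1.0 (fully open).
Only numpy, scipy, OpenCV 4.12 (cv2) and the standard library are available. Lean on these libraries where they do the work, as an engineer would, in place of code of your own. Each camera call takes 0.05 s, during which the arm holds its last target.

### The job

Two probe rods stand in the small ready block. Put the short one away upright, right down in a free hole of the rack row in which the other short rod stands, and let go of it; then take the long one by its grip, lower it from above through the guide bush of the depth gauge without touching bush or block, and finish still holding it there: upright, centred in the bore, its tip hanging about a centimetre above the carved face. Leave the rods already in the rack and the other things on the table alone.

Things in the scene. Friction and masses are not known exactly. Their poses are not given: they have to be found in the camera images.
- short_rod: upright probe rod: round steel stem 10 mm in diameter and 75 mm long, under a square wooden grip 16 x 16 mm and 40 mm high (a 15 mm brass ferrule joins them; whole rod 115 mm, about 90 g). Origin at the centre of the foot of the stem, z up along the rod, x and y square to the faces of the grip. The short one of the two in the ready block; to be put away in the rack.
- long_rod: upright probe rod: round steel stem 10 mm in diameter and 110 mm long, under a square wooden grip 16 x 16 mm and 40 mm high (a 15 mm brass ferrule joins them; whole rod 150 mm, about 90 g). Origin at the centre of the foot of the stem, z up along the rod, x and y square to the faces of the grip. The long one of the two in the ready block; to be held in the gauge.
- short_kept: upright probe rod: round steel stem 10 mm in diameter and 75 mm long, under a square wooden grip 16 x 16 mm and 40 mm high (a 15 mm brass ferrule joins them; whole rod 115 mm, about 90 g). Origin at the centre of the foot of the stem, z up along the rod, x and y square to the faces of the grip. Stands in the rack at the left end (+y side of the rack) of one of the two rows, and shows which row is for short rods; it stays.
- long_kept: upright probe rod: round steel stem 10 mm in diameter and 110 mm long, under a square wooden grip 16 x 16 mm and 40 mm high (a 15 mm brass ferrule joins them; whole rod 150 mm, about 90 g). Origin at the centre of the foot of the stem, z up along the rod, x and y square to the faces of the grip. Stands in the rack at the left end of the other row, the row for long rods; it stays.
- rack: fixed wooden rack block, 105 x 160 mm and 40 mm high, two rows of three blind sockets (15 mm wide, 32 mm deep, floor 8 mm above the table), rows 60 mm apart along its x, sockets 55 mm apart along its y, a dark line between the rows. Origin at the centre of its underside, x away from the robot at yaw 0.
- ready: fixed small wooden ready block, 60 x 115 mm and 40 mm high, two sockets of the same kind (15 mm wide, 32 mm deep) 35 mm either side of its centre along its y, in which the short and the long rod stand, either way round. Origin at the centre of its underside.
- gauge: fixed depth gauge: steel base 110 x 160 x 8 mm, two posts 132 mm apart along its y (tops 115 mm high), a bridge with a brass guide bush at its centre, and a round carved block (70 mm wide, face 36 mm above the table) clamped on the base under the bush. Origin at the centre of its underside.
- guide_mouth (a point): centre of the upper mouth of the guide bush, 115 mm above the table. The bush is upright, 44 mm outside, bore 24 mm wide (slightly eight-sided, count on 22 mm) and 40 mm long (it ends 40 mm below this point).
- carved_face (a point): centre of the carved top face of the block under the bush, 79 mm straight below guide_mouth and 36 mm above the table.
- stone: bystander: loose grey whetstone 45 x 140 x 20 mm lying on the table. Origin at the centre of its underside.
- brush: bystander: loose brush 29 x 185 x 13 mm lying on the table. Origin at the centre of its underside.
- thread: bystander: loose thread spool, 38 mm wide, 50 mm high, standing on the table. Origin at the centre of its underside.
- rack_0 (a point): centre of the floor of socket 0 of the rod rack: front row, left end. The mouth is 32 mm above this point; the socket is 15 mm wide with a 2 mm chamfer. Occupied at the start.
- rack_1 (a point): centre of the floor of socket 1 of the rod rack: front row, middle. The mouth is 32 mm above this point; the socket is 15 mm wide with a 2 mm chamfer. Free at the start.
- rack_2 (a point): centre of the floor of socket 2 of the rod rack: front row, right end. The mouth is 32 mm above this point; the socket is 15 mm wide with a 2 mm chamfer. Free at the start.
- rack_3 (a point): centre of the floor of socket 3 of the rod rack: back row, left end. The mouth is 32 mm above this point; the socket is 15 mm wide with a 2 mm chamfer. Occupied at the start.
- rack_4 (a point): centre of the floor of socket 4 of the rod rack: back row, middle. The mouth is 32 mm above this point; the socket is 15 mm wide with a 2 mm chamfer. Free at the start.
- rack_5 (a point): centre of the floor of socket 5 of the rod rack: back row, right end. The mouth is 32 mm above this point; the socket is 15 mm wide with a 2 mm chamfer. Free at the start.
There are look-alikes about, which are no part of the job. Leave any white look-alike of the short_rod alone. Leave any orange look-alike of the long_rod alone.

How it is judged:
By the outcome, as a careful person would: the job done as asked, in the order asked, and still so for the second after the job is handed in, while the arm keeps its last pose, push and grip.
It also fails if it takes over 67 s, if anything falls off the work surface, if the arm or the gripper's body presses on something with over 40 N, if the wrist force passes 120 N, or if a joint passes its speed limit or range.

## Working session

There is one attempt and no reset: what is moved stays moved. The work goes in short steps, Python scripts to look and compute and a tool call to move; the robot and the scene stay as the last step left them, time stands still between calls to the robot, and variables do not carry over. Pictures are saved under pics/ and viewed, and the job is handed in when it is done.

Besides the shell and the picture viewer there is one more tool, called by a JSON object that holds its "fn" and its "kwargs". carry_out: Moves the arm, as the interface text tells. Its arguments: {"type":"object","properties":{"moves":{"type":"array","items":{"type":"number"}}},"required":["moves"]}

```bash
mkdir -p pics; ls
python3 - <<'E'
from plant import status, imaging, workorder, manip
import cv2
print(status.state()); print(manip.tcp_to_tips, [a for a in dir(manip) if a[0]!='_'])
for n in ["scene","top","wrist"]:
    c=imaging.camera_info(n); print(n,c)
    cv2.imwrite(f"pics/{n}0.png",imaging.grab_frame(n)[:,:,::-1])
E
```

```text
pics
{'time': 0.0, 'joint_pos': array([ 1.21399554e+00,  5.34002728e-02,  1.61433954e+00,  1.19642562e-05,
        1.47597634e+00, -1.18990227e-01]), 'joint_vel': array([ 4.53205152e-04, -1.21207596e-05, -1.17661730e-03, -3.57879827e-04,
        9.70010218e-04,  1.11199717e-03]), 'joint_efforts': array([ 1.42655179e-03, -3.93664885e+01, -3.70186830e+01,  2.26384765e-05,
        7.02455000e-03, -8.39471255e-06]), 'tool_pos': array([0.14700729, 0.60682803, 0.23800888]), 'tool_rot': array([ 0.7019325 ,  0.08315247,  0.70229454, -0.08460974]), 'contact_force': array([ 0.14740334, -0.06196224,  0.2678023 ]), 'ft_torque': array([-0.02765802,  0.03497934, -0.01508485]), 'gripper_width': 1.000194465831795}
0.008 ['IKError', 'tcp_to_tips']
scene {'K': array([[434.2850139 ,   0.        , 279.29961272],
       [  0.        , 434.2850139 , 214.43705164],
       [  0.        ,   0.        ,   1.        ]]), 'dist': array([-0.03225045,  0.        ,  0.        ,  0.        ,  0.        ]), 'R': array([[ 0.86837576, -0.49559814, -0.01749355],
       [-0.27264446, -0.44766087, -0.85162477],
       [ 
[... 318 characters left out ...]
    ]), 'R': array([[ 8.02208608e-02, -9.96776656e-01, -9.55024399e-04],
       [-9.72572198e-01, -7.80629466e-02, -2.19110692e-01],
       [ 2.18329871e-01,  1.85060785e-02, -9.75699540e-01]]), 't': array([-0.0155554 ,  0.52774237,  0.94718086])}
wrist {'K': array([[319.84815909,   0.        , 280.47561667],
       [  0.        , 319.84815909, 210.45140968],
       [  0.        ,   0.        ,   1.        ]]), 'dist': array([-0.06340493,  0.        ,  0.        ,  0.        ,  0.        ]), 'R': array([[ 0.2368315 ,  0.9715496 , -0.00148522],
       [ 0.92835532, -0.22585088,  0.29520803],
       [ 0.28647381, -0.07129338, -0.95543185]]), 't': array([-0.62426973, -0.03852203,  0.37955967])}
```

View pics/scene0.png

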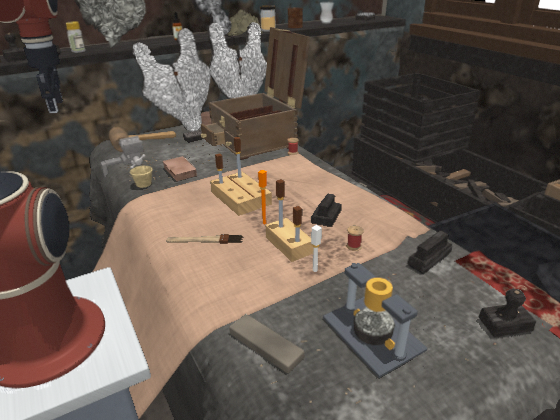

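View pics/top0.png

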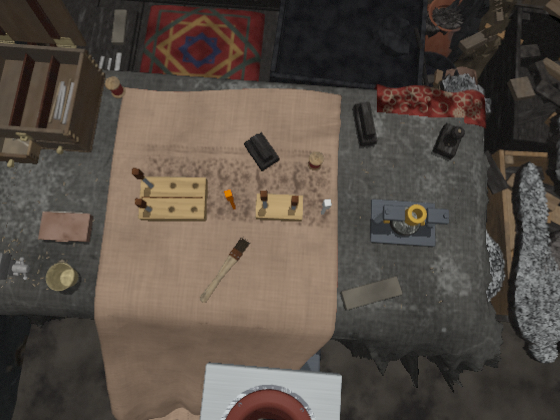

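View pics/wrist0.png

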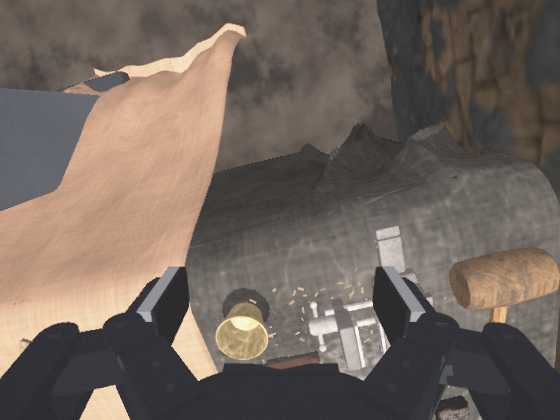

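The scene view shows the rack with two rods at about (228,165), and the ready block with dark-gripped rods at (280,195) and (297,225). There is an orange look-alike at (263,190), a white one at (316,245), and the gauge at (378,310). I'll enlarge these.

Run:
```python
import cv2
a=cv2.imread("pics/scene0.png"); t=cv2.imread("pics/top0.png")
def crop(im,x,y,w,h,s,n): cv2.imwrite(f"pics/{n}.png",cv2.resize(im[y:y+h,x:x+w],None,fx=s,fy=s,interpolation=cv2.INTER_CUBIC))
crop(a,200,130,160,150,4.0,"c_scene")
crop(a,310,250,130,130,4.6,"c_gauge_s")
crop(t,125,150,220,90,3.6,"c_top")
crop(t,340,150,130,130,4.6,"c_gauge_t")
```

```text
(no output)
```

View pics/c_scene.png

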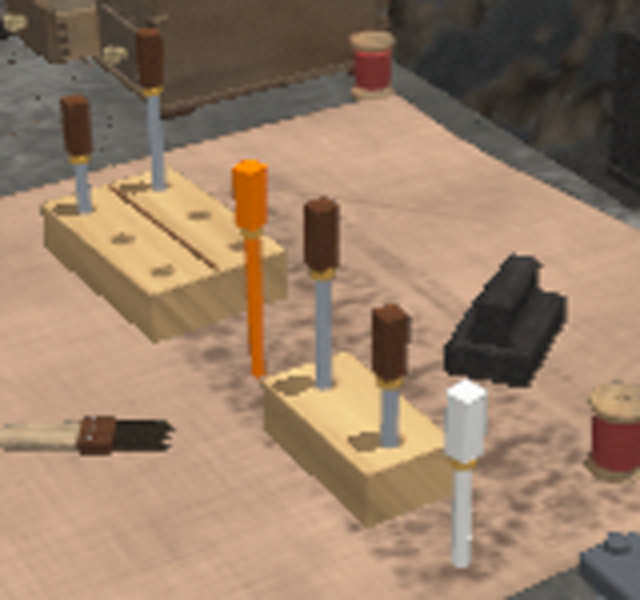

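View pics/c_top.png

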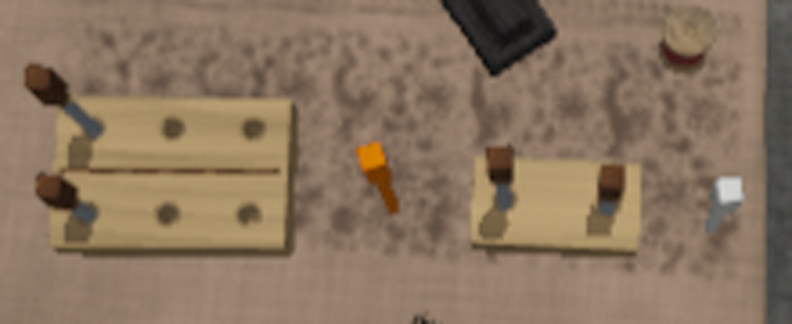

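View pics/c_gauge_s.png

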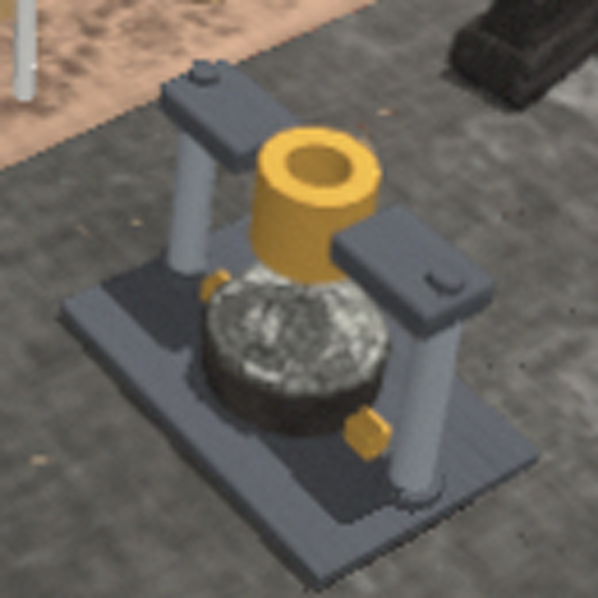

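View pics/c_gauge_t.png

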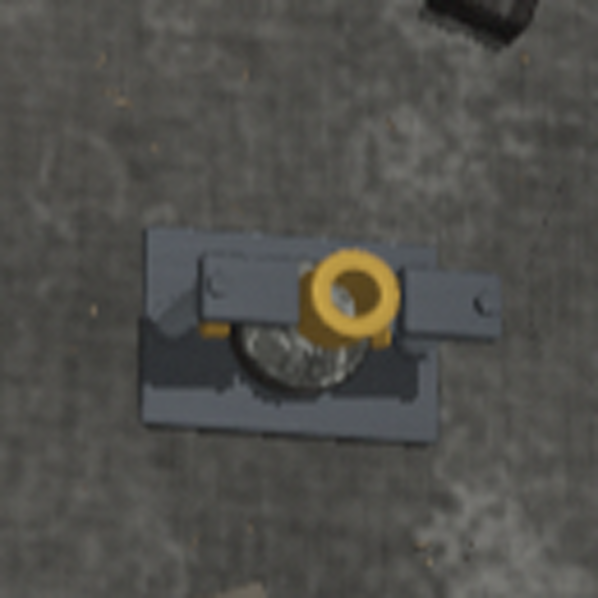

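Candidates, by pixel in the scene crop:
- Ready block: dark-grip rods at (321,240), long stem, and (390,345), short stem. These are the two to move. The short one is at the right (−y) end.
- Orange long rod at (250,200) and white short rod at (465,425): look-alikes, left alone.
- Rack front row (left in the crop): short_kept at (75,125). Back row: long_kept at (150,60). So the short row is the front one, and sockets 1 and 2 are free.

Next I'll triangulate roughly.

```bash
cat > h.py <<'E'
import numpy as np, cv2
from plant import status, imaging
def ray(c,p):
    u=cv2.undistortPoints(np.array([[p]],float),c['K'],c['dist'])[0,0]
    R=np.array(c['R']); d=R.T@np.array([u[0],u[1],1]); return -R.T@np.array(c['t']), d/np.linalg.norm(d)
def tri(obs):
    A=np.zeros((3,3));b=np.zeros(3);L=[]
    for c,p in obs:
        o,d=ray(c,p);P=np.eye(3)-np.outer(d,d);A+=P;b+=P@o;L.append((P,o))
    X=np.linalg.solve(A,b); return X,[float(np.linalg.norm(P@(X-o))) for P,o in L]
def onz(c,p,z):
    o,d=ray(c,p); return o+d*(z-o[2])/d[2]
def proj(c,X):
    r,_=cv2.Rodrigues(np.array(c['R'])); q,_=cv2.projectPoints(np.atleast_2d(X).astype(float),r,np.array(c['t']),c['K'],c['dist']); return q[:,0]
def un(p,org,s): return ((p[0]+.5)/s-.5+org[0],(p[1]+.5)/s-.5+org[1])
E
python3 - <<'E'
from h import *
np.set_printoptions(precision=4,suppress=True)
S=imaging.camera_info("scene");T=imaging.camera_info("top")
s=lambda x,y:un((x,y),(200,130),4); t=lambda x,y:un((x,y),(125,150),3.6)
gs=lambda x,y:un((x,y),(310,250),4.6); gt=lambda x,y:un((x,y),(340,150),4.6)
for n,a,b in [("shortstem@block",s(390,442),t(602,226)),("longstem@block",s(324,385),t(503,202)),
 ("short top",s(390,311),t(612,172)),("long top",s(322,203),t(500,153)),
 ("rack1",s(123,239),t(168,213)),("rack2",s(161,271),t(249,213)),("rack4",s(200,215),t(173,127)),("rack5",s(238,246),t(254,128)),
 ("skept top",s(76,99),t(50,178)),("lkept top",s(149,33),t(40,70)),
 ("orange top",s(250,165),t(371,150)),("white top",s(466,390),t(730,184)),
 ("ready cornerR",s(368,488),t(638,247)),("ready cornerL",s(264,407),t(472,247)),
 ("guide",gs(319,167),gt(356,293))]:
    X,e=tri([(S,a),(T,b)]); print(n,X,np.round(e,4))
print("guide z.115",onz(T,gt(356,293),.115),onz(S,gs(319,167),.115))
E
```

```text
shortstem@block [ 0.5258 -0.0172  0.038 ] [0.0069 0.0069]
longstem@block [0.5313 0.0538 0.0365] [0.0004 0.0004]
short top [ 0.5354 -0.0158  0.1219] [0.0011 0.0011]
long top [0.5332 0.0531 0.1573] [0.0009 0.0009]
rack1 [0.5041 0.2798 0.0387] [0.0006 0.0006]
rack2 [0.5077 0.2252 0.039 ] [0.0013 0.0013]
rack4 [0.5647 0.2845 0.0384] [0.0003 0.0003]
rack5 [0.5671 0.2292 0.039 ] [0.0015 0.0015]
skept top [0.5022 0.3338 0.1227] [0.0023 0.0023]
lkept top [0.5616 0.3384 0.1563] [0.0024 0.0024]
orange top [0.5302 0.1323 0.149 ] [0.0017 0.0017]
white top [ 0.5353 -0.0905  0.1132] [0.0017 0.0017]
ready cornerR [ 0.5072 -0.0396  0.0298] [0.0013 0.0013]
ready cornerL [0.5012 0.0732 0.0203] [0. 0.]
guide [ 0.5239 -0.2938  0.1128] [0.0002 0.0002]
guide z.115 [ 0.5235 -0.2932  0.115 ] [ 0.5218 -0.2956  0.115 ]
```

Heights agree with the text: tops at 122 and 157 mm, mouths at about 39 mm, guide at 113 mm. The ready pitch measures 69 mm. I'll move above the short rod and turn the jaws to open along world x, clear of the neighbours.

{"fn": "carry_out", "kwargs": {"moves": [1,0,-51.4,52.4,1.3,1,0,-51.4,52.4,1.3,1,0,-51.4,52.4,1.3,1,0,-51.4,52.4,1.3,1,0,-51.4,52.4,1.3,1,0,-51.4,52.4,1.3,1,0,-51.4,52.4,1.3,1,0,-51.4,52.4,1.3,1,0,-51.4,52.4,1.3,1,0,-51.4,52.4,1.3,1,0,-51.4,52.4,1.3,1,0,-51.4,52.4,1.3]}}

```text
time: 1.15
tool_pos: [0.4121, 0.1811, 0.2392]
tool_rot: [0.508, 0.492, 0.508, -0.492]
contact_force: [1.1, 1.0, 0.0]
gripper_width: 0.996
```

```bash
cat >> h.py <<'E'
from scipy.spatial.transform import Rotation as Ro
np.set_printoptions(precision=4,suppress=True)
def rot(st): q=st['tool_rot']; return Ro.from_quat([q[1],q[2],q[3],q[0]]).as_matrix()
def show(tgt=None,yaw=None):
    """delta in tool cm to world tgt; yaw=desired angle (deg) of tool y in world"""
    st=status.state();R=rot(st);p=st['tool_pos'];a=np.degrees(np.arctan2(R[1,1],R[0,1]))
    print("t %.2f"%st['time'],"p",p,"yawY %.2f"%a,"tilt",R[:,0],"F",st['contact_force'],"M",st['ft_torque'],"g %.3f"%st['gripper_width'],"j",np.round(st['joint_pos'],2))
    if tgt is not None:
        print("shift cm",np.round(R.T@(np.array(tgt)-p)*100,2), "twist", None if yaw is None else round(float(np.radians(a-yaw)),4))
E
python3 -c "
from h import *
show([.535,-.016,.238],1.8)"
```

```text
t 1.15 p [0.4121 0.1811 0.2392] yawY 1.79 tilt [ 0.0005  0.0002 -1.    ] F [1.1433 0.9788 0.027 ] M [ 0.0754 -0.0108  0.0092] g 0.996 j [ 0.25 -0.39  2.    0.    1.53  0.22]
shift cm [ 0.12 11.67 20.08] twist -0.0001
```

{"fn": "carry_out", "kwargs": {"moves": [1,0,11.7,20.1,0,1,0,11.7,20.1,0,1,0,11.7,20.1,0,1,0,11.7,20.1,0,1,0,11.7,20.1,0,1,0,11.7,20.1,0,1,0,11.7,20.1,0,1,0,11.7,20.1,0,1,0,11.7,20.1,0]}}

```text
time: 1.9
tool_pos: [0.5347, -0.0135, 0.2388]
tool_rot: [0.508, 0.492, 0.509, -0.492]
contact_force: [-0.5, 0.7, 0.5]
gripper_width: 0.995
```

```bash
python3 -c "
from h import *
show([.535,-.016,.238],1.8)
import json
c=imaging.camera_info('wrist'); im=imaging.grab_frame('wrist')
cv2.imwrite('pics/w1.png',im[:,:,::-1])
import pickle;pickle.dump(c,open('w1.pkl','wb'))
print(proj(c,[[.535,-.016,.122],[.535,-.016,.04],[.533,.053,.157]]))
"
```

```text
t 1.90 p [ 0.5347 -0.0135  0.2388] yawY 1.90 tilt [-0.0011  0.0006 -1.    ] F [-0.5234  0.6565  0.5378] M [ 0.0243 -0.0018 -0.0262] g 0.995 j [-0.16 -0.16  1.82  0.    1.48 -0.2 ]
shift cm [0.08 0.02 0.25] twist 0.0017
[[279.6878 210.637 ]
 [279.8775 188.0537]
 [279.775  126.1212]]
```

View pics/w1.png

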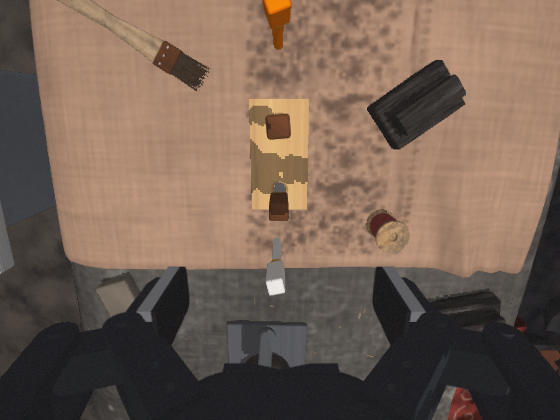

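```bash
python3 -c "
import cv2
a=cv2.imread('pics/w1.png');cv2.imwrite('pics/w1c.png',cv2.resize(a[90:230,230:330],None,fx=5.5,fy=4.2*5.5/4.2,interpolation=cv2.INTER_CUBIC)[:,:])"
```

```text
(no output)
```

View pics/w1c.png

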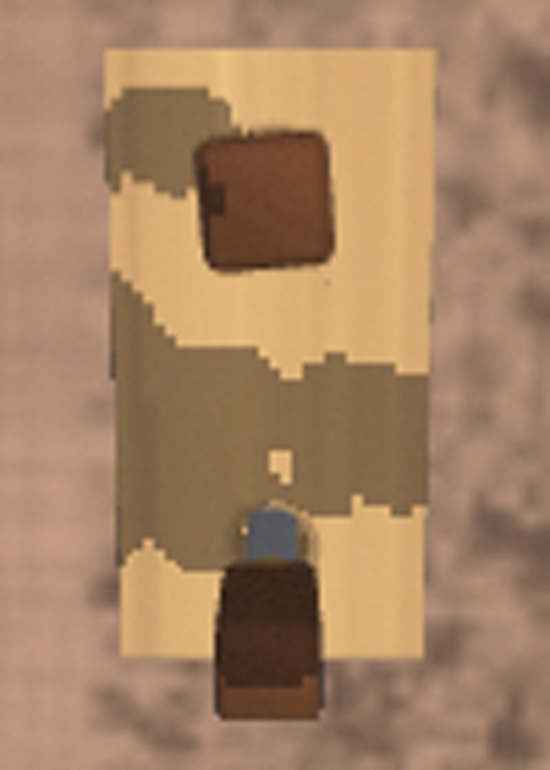

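The short rod's grip top sits at about (279,211), where (279.7,210.6) was predicted. The long one's is at (278,126.5), predicted (279.8,126.1). The three views agree to about 1 mm, so I'll descend on the short rod's grip.

{"fn": "carry_out", "kwargs": {"moves": [1,4,0,0.2,0,1,8,0,0.2,0,1,11,0,0.2,0,1,13,0,0.2,0,1,14.3,0,0.2,0,1,14.3,0,0.2,0,1,14.3,0,0.2,0]}}

```text
time: 2.53
tool_pos: [0.5352, -0.0152, 0.0966]
tool_rot: [0.508, 0.491, 0.509, -0.491]
contact_force: [-0.0, 0.4, 0.1]
gripper_width: 1.002
```

```bash
python3 -c "
from h import *
show([.535,-.016,.095],1.8)
cv2.imwrite('pics/w2.png',imaging.grab_frame('wrist')[:,:,::-1]);cv2.imwrite('pics/s2.png',cv2.resize(imaging.grab_frame('scene')[130:280,200:360,::-1],None,fx=4,fy=4))
"
```

```text
t 2.53 p [ 0.5352 -0.0152  0.0966] yawY 1.96 tilt [-0.  0. -1.] F [-0.0422  0.3791  0.1069] M [-0.0053  0.0454  0.1014] g 1.002 j [-0.17 -0.03  1.94  0.    1.23 -0.2 ]
shift cm [ 0.16 -0.02  0.08] twist 0.0029
```

View pics/w2.png

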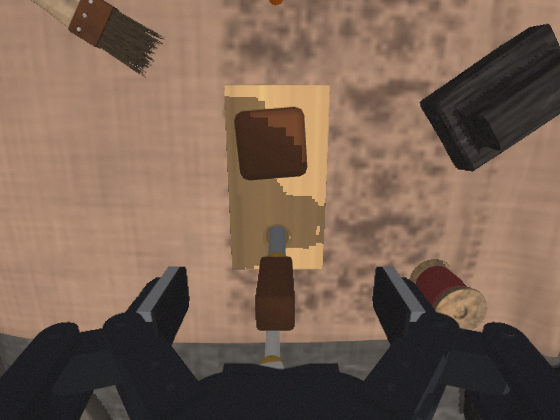

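View pics/s2.png

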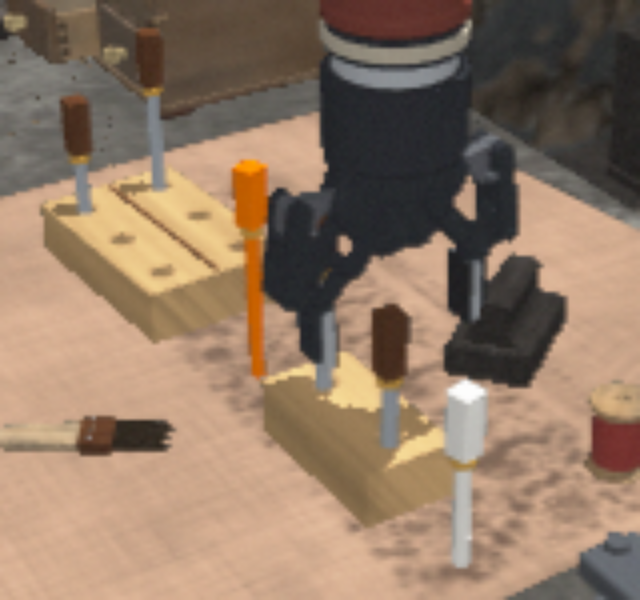

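```bash
python3 -c "
from h import *
c=imaging.camera_info('wrist');s=imaging.camera_info('scene')
P=[[.535,-.016,.123],[.535,-.016,.083],[.5352,-.0152,.0966],[.5352,-.0152,.0886]]
print(proj(c,P)); print((proj(s,P)-[200,130])*4)
"
```

```text
[[274.3098 308.6124]
 [275.3498 263.6271]
 [275.5147 274.9834]
 [275.674  267.2454]]
[[390.0282 307.4608]
 [389.7023 370.1901]
 [389.3515 348.4089]
 [389.2889 360.8041]]
```

The TCP projects onto the grip, at (275,275) on the wrist picture and (389,348) in the scene crop. Closing.

{"fn": "carry_out", "kwargs": {"moves": [0,0,0,0,0,0,0,0,0,0,0,0,0,0,0,0,0,0,0,0,0,0,0,0,0,0,0,0,0,0,0,0,0,0,0,0,0,0,0,0,0,0,0,0,0,0,0,0,0,0]}}

```text
time: 3.47
tool_pos: [0.5351, -0.016, 0.0966]
tool_rot: [0.508, 0.491, 0.508, -0.492]
contact_force: [-3.2, 0.0, 3.9]
gripper_width: 0.181
```

```bash
python3 -c "
from h import *
show()
cv2.imwrite('pics/w3.png',imaging.grab_frame('wrist')[:,:,::-1])"
```

```text
t 3.47 p [ 0.5351 -0.016   0.0966] yawY 1.89 tilt [-0.0006 -0.0002 -1.    ] F [-3.1919  0.0336  3.9137] M [-0.0146  0.6876  0.025 ] g 0.181 j [-0.17 -0.03  1.94 -0.    1.23 -0.2 ]
```

View pics/w3.png

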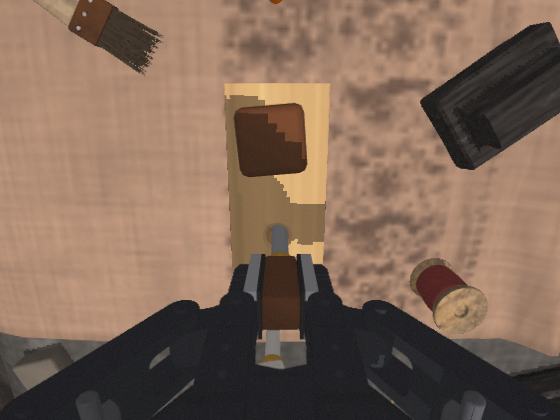

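Gripped: the opening of 0.18 is about 16 mm. Lifting straight up.

{"fn": "carry_out", "kwargs": {"moves": [0,-1,0,0,0,0,-3,0,0,0,0,-6,0,0,0,0,-9.5,0,0,0,0,-13,0,0,0,0,-16,0,0,0,0,-17.5,0,0,0,0,-17.5,0,0,0,0,-17.5,0,0,0]}}

```text
time: 4.27
tool_pos: [0.5357, -0.016, 0.2719]
tool_rot: [0.509, 0.492, 0.508, -0.491]
contact_force: [-0.1, 0.4, -1.6]
gripper_width: 0.179
```

```bash
python3 -c "
from h import *
show([.5065,.2255,.272],3.4)
cv2.imwrite('pics/s4.png',cv2.resize(imaging.grab_frame('scene')[60:260,210:410,::-1],None,fx=3,fy=3));
im=imaging.grab_frame('top');cv2.imwrite('pics/t4.png',cv2.resize(im[140:240,240:340,::-1],None,fx=6,fy=6));cv2.imwrite('pics/w4.png',imaging.grab_frame('wrist')[:,:,::-1])"
```

```text
t 4.27 p [ 0.5357 -0.016   0.2719] yawY 1.89 tilt [ 0.0023 -0.0002 -1.    ] F [-0.1014  0.375  -1.6475] M [-0.0104 -0.0208 -0.023 ] g 0.179 j [-0.17 -0.18  1.78  0.    1.54 -0.2 ]
shift cm [ -0.02  -2.12 -24.23] twist -0.0263
```

View pics/s4.png

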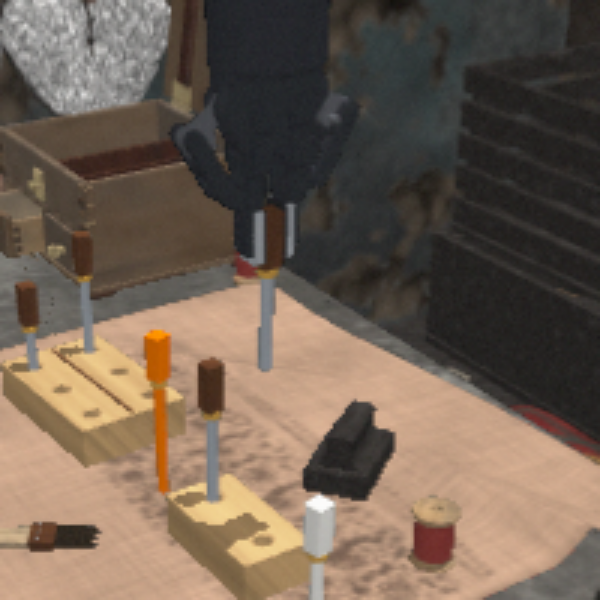

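View pics/w4.png

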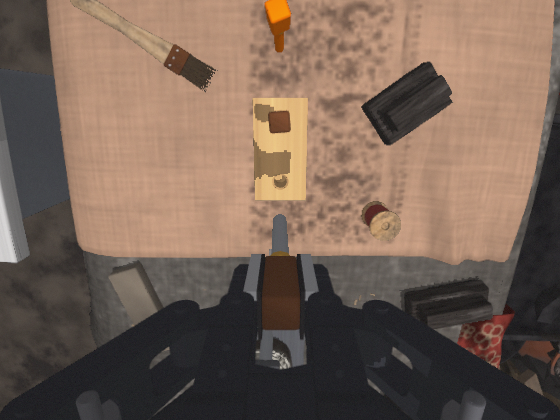

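```bash
python3 -c "
from h import *
c=imaging.camera_info('wrist')
print(proj(c,[[.5355,-.016,.183],[.5355,-.016,.2579]]))
s=imaging.camera_info('scene')
print((proj(s,[[.5355,-.016,.183],[.5355,-.016,.2579]])-[210,60])*3)
show([.5076,.2254,.272],3.4)
a=cv2.imread('pics/w4.png');cv2.imwrite('pics/w4c.png',cv2.resize(a[195:345,220:340],None,fx=4,fy=4))
"
```

```text
[[281.4103 220.4359]
 [281.3638 268.3576]]
[[263.5144 365.7642]
 [264.0341 265.049 ]]
t 4.42 p [ 0.5342 -0.0158  0.2685] yawY 1.89 tilt [-0.0041  0.0008 -1.    ] F [ 0.4282 -0.7421 -1.2767] M [0.0017 0.0043 0.0541] g 0.175 j [-0.17 -0.18  1.79  0.    1.54 -0.2 ]
shift cm [ -0.32  -1.87 -24.19] twist -0.0263
```

View pics/w4c.png

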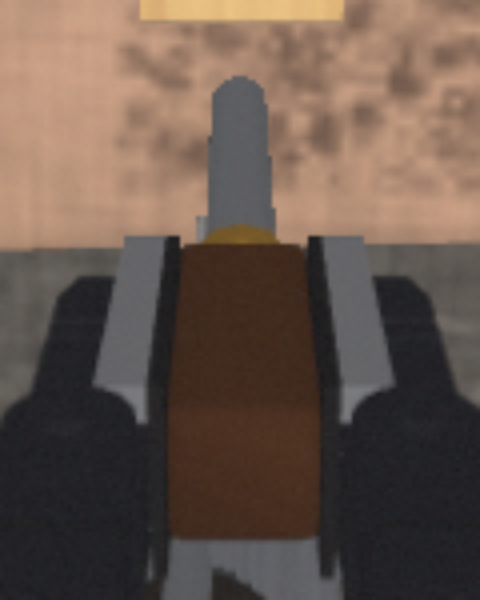

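{"fn": "carry_out", "kwargs": {"moves": [0,0,-2.4,-24.2,-0.026,0,0,-2.4,-24.2,-0.026,0,0,-2.4,-24.2,-0.026,0,0,-2.4,-24.2,-0.026,0,0,-2.4,-24.2,-0.026,0,0,-2.4,-24.2,-0.026,0,0,-2.4,-24.2,-0.026,0,0,-2.4,-24.2,-0.026,0,0,-2.4,-24.2,-0.026,0,0,-2.4,-24.2,-0.026]}}

```text
time: 5.25
tool_pos: [0.5032, 0.2241, 0.2701]
tool_rot: [0.514, 0.485, 0.514, -0.486]
contact_force: [-0.1, -0.1, -1.5]
gripper_width: 0.176
```

```bash
python3 -c "
from h import *
show([.5076,.2254,.272],3.4)
c=imaging.camera_info('wrist');im=imaging.grab_frame('wrist')
import pickle;pickle.dump(c,open('w5.pkl','wb'))
cv2.imwrite('pics/w5.png',cv2.resize(im[50:350,130:430,::-1],None,fx=2,fy=2))
print((proj(c,[[.5076,.2254,.04],[.5041,.28,.04],[.5647,.2845,.04],[.5671,.2292,.04],[.5076,.2254,.183]])-[130,50])*2)
"
```

```text
t 5.25 p [0.5032 0.2241 0.2701] yawY 3.31 tilt [-0.0017 -0.0008 -1.    ] F [-0.1262 -0.1039 -1.4672] M [-0.0243  0.0056  0.0294] g 0.176 j [ 0.28 -0.14  1.75 -0.    1.53  0.23]
shift cm [-0.19  0.45 -0.1 ] twist -0.0016
[[307.604  257.3915]
 [307.1394 160.7522]
 [416.2295 159.1223]
 [410.3062 256.7867]
 [311.1553 335.6667]]
```

View pics/w5.png

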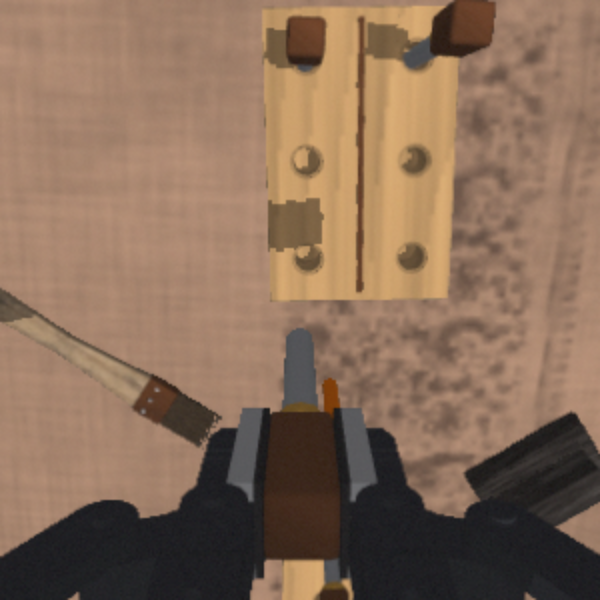

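The sockets line up with the prediction: socket 2 is seen at (307.5,258), predicted (307.6,257.4). The stem's tip matches an upright rod. I'll correct 4.5 mm sideways and go down to just above the mouth.

{"fn": "carry_out", "kwargs": {"moves": [0,0,0.4,-0.1,0,0,3,0.4,-0.1,0,0,6.5,0.4,-0.1,0,0,10,0.4,-0.1,0,0,12,0.4,-0.1,0,0,12.8,0.4,-0.1,0,0,12.8,0.4,-0.1,0,0,12.8,0.4,-0.1,0]}}

```text
time: 5.97
tool_pos: [0.5081, 0.226, 0.1443]
tool_rot: [0.515, 0.486, 0.514, -0.485]
contact_force: [-0.2, -1.2, -0.9]
gripper_width: 0.181
```

```bash
python3 -c "
from h import *
show([.5076,.2254,.098],3.4)
c=imaging.camera_info('wrist');im=imaging.grab_frame('wrist')
cv2.imwrite('pics/w6.png',cv2.resize(im[150:350,180:380,::-1],None,fx=3,fy=3))
im=imaging.grab_frame('scene');cv2.imwrite('pics/s6.png',cv2.resize(im[120:220,190:300,::-1],None,fx=5,fy=5))
print((proj(c,[[.5076,.2254,.04],[.5076,.2254,.053]])-[180,150])*3)
c=imaging.camera_info('scene')
print((proj(c,[[.5076,.2254,.04],[.5076,.2254,.053]])-[190,120])*5)
"
```

```text
t 5.97 p [0.5081 0.226  0.1443] yawY 3.33 tilt [ 0.0012  0.0003 -1.    ] F [-0.2291 -1.1959 -0.879 ] M [0.065  0.0425 0.0344] g 0.181 j [ 0.28 -0.03  1.86 -0.    1.31  0.23]
shift cm [ 4.63 -0.06  0.06] twist -0.0013
[[295.1676 189.0402]
 [294.9544 204.8297]]
[[251.3196 384.5996]
 [249.7236 362.9502]]
```

View pics/w6.png

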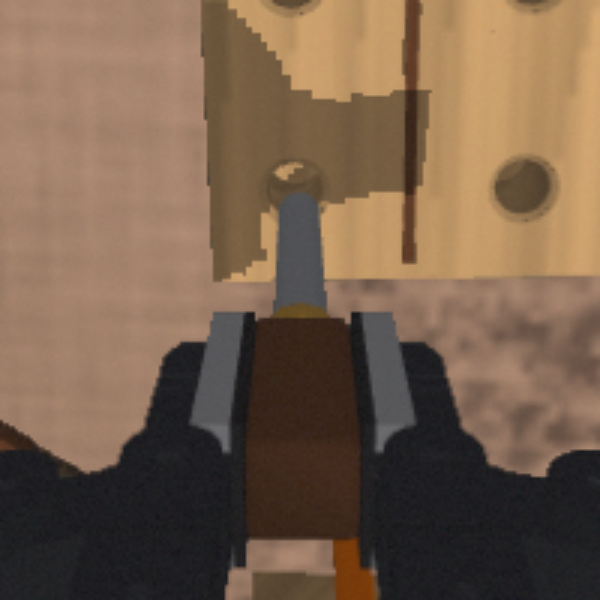

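View pics/s6.png

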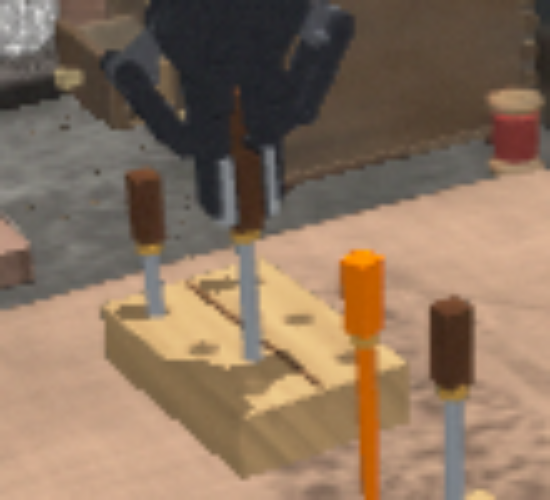

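The tip is 1–1.5 mm to the right of the hole line, at 300 against 296. Correcting 1 mm and lowering.

{"fn": "carry_out", "kwargs": {"moves": [0,0.5,-0.1,0.05,0,0,1.2,-0.1,0.05,0,0,2,-0.1,0.05,0,0,2.8,-0.1,0.05,0,0,3.5,-0.1,0.05,0,0,4.2,-0.1,0.05,0,0,4.2,-0.1,0.05,0,0,4.2,-0.1,0.05,0]}}

```text
time: 6.73
tool_pos: [0.5058, 0.2256, 0.1003]
tool_rot: [0.514, 0.484, 0.515, -0.486]
contact_force: [0.8, -0.3, -1.7]
gripper_width: 0.172
```

```bash
python3 -c "
from h import *
show([.5076,.2254,.0966],3.4)"
```

```text
t 6.73 p [0.5058 0.2256 0.1003] yawY 3.38 tilt [-0.0016 -0.0005 -1.    ] F [ 0.8068 -0.2765 -1.6515] M [ 0.0371 -0.0214 -0.0194] g 0.172 j [ 0.29  0.01  1.9  -0.    1.23  0.23]
shift cm [0.37 0.18 0.03] twist -0.0003
```

{"fn": "carry_out", "kwargs": {"moves": [0,0.1,0,0,0,0,0.2,0,0,0,0,0.3,0,0,0,0,0.3,0,0,0]}}

```text
time: 7.07
tool_pos: [0.5064, 0.2258, 0.0984]
tool_rot: [0.515, 0.485, 0.514, -0.485]
contact_force: [1.0, -0.3, -1.4]
gripper_width: 0.178
```

```bash
python3 -c "
from h import *
show([.5076,.2254,.0966],3.4)
im=imaging.grab_frame('scene');cv2.imwrite('pics/s7.png',cv2.resize(im[120:220,190:300,::-1],None,fx=5,fy=5))"
```

```text
t 7.07 p [0.5064 0.2258 0.0984] yawY 3.38 tilt [ 0.0003  0.0001 -1.    ] F [ 0.9971 -0.2822 -1.4058] M [-0.0231  0.0033  0.034 ] g 0.178 j [0.29 0.02 1.9  0.   1.23 0.23]
shift cm [0.18 0.12 0.05] twist -0.0004
```

View pics/s7.png

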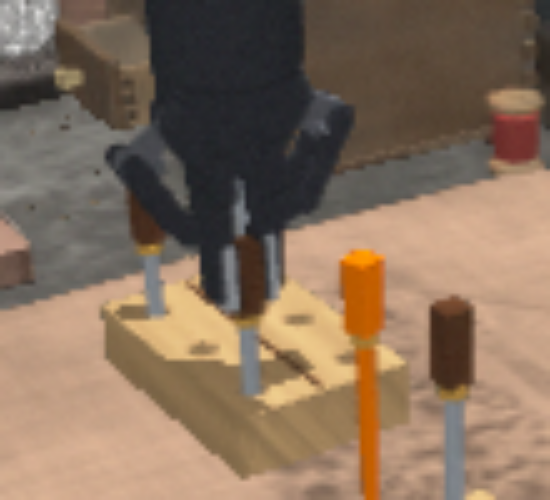

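It is in the socket with no side load. Down the last 2 mm, then let go and rise.

{"fn": "carry_out", "kwargs": {"moves": [0,0.1,0,0,0,0,0.15,0,0,0,0,0.15,0,0,0,0.25,0.15,0,0,0,0.3,0.15,0,0,0,0.4,0.15,0,0,0,0.5,0.15,0,0,0,0.5,0.15,0,0,0,0.5,0.15,0,0,0,0.5,0.15,0,0,0]}}

```text
time: 7.95
tool_pos: [0.5063, 0.2258, 0.0968]
tool_rot: [0.515, 0.485, 0.515, -0.485]
contact_force: [0.3, -0.5, 0.1]
gripper_width: 0.498
```

{"fn": "carry_out", "kwargs": {"moves": [0.5,-1,0,0,0,0.5,-3,0,0,0,0.5,-6,0,0,0,0.5,-9.5,0,0,0,0.6,-13,0,0,0,0.8,-15.5,0,0,0,0.8,-15.5,0,0,0]}}

```text
time: 8.53
tool_pos: [0.5094, 0.2267, 0.2608]
tool_rot: [0.517, 0.489, 0.512, -0.481]
contact_force: [0.1, 0.1, 1.5]
gripper_width: 0.799
```

```bash
python3 -c "
from h import *
show([.533,.053,.25],0)
im=imaging.grab_frame('scene');cv2.imwrite('pics/s8.png',cv2.resize(im[120:220,190:300,::-1],None,fx=5,fy=5))
im=imaging.grab_frame('wrist');cv2.imwrite('pics/w8.png',cv2.resize(im[50:350,130:430,::-1],None,fx=2,fy=2))"
```

```text
t 8.53 p [0.5094 0.2267 0.2608] yawY 3.38 tilt [ 0.0129  0.0038 -0.9999] F [0.0775 0.1449 1.5103] M [-0.0016  0.0044 -0.008 ] g 0.799 j [ 0.29 -0.13  1.75  0.    1.5   0.23]
shift cm [ 1.04  1.32 17.49] twist 0.0591
```

View pics/s8.png

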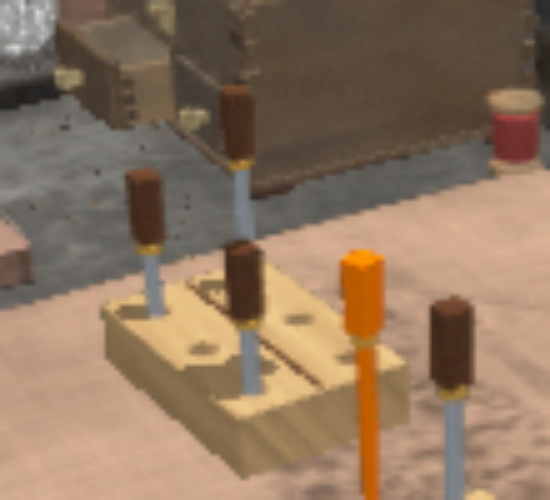

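View pics/w8.png

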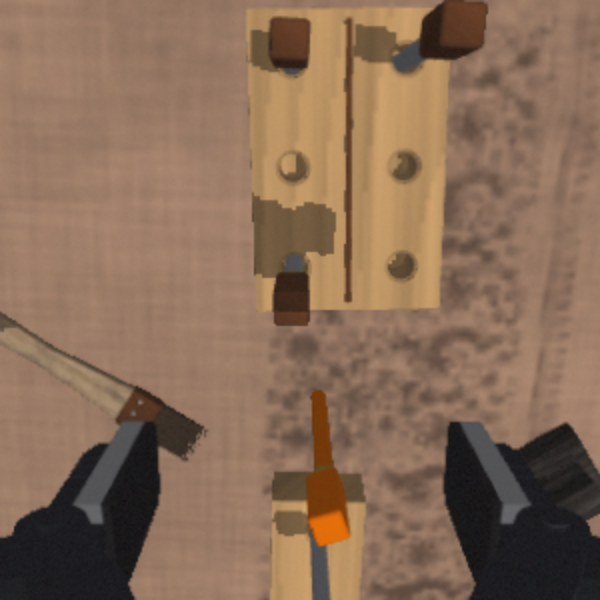

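The short rod stands in front-row socket 2 (scene crop (245,285), foot hidden in the hole). The other rods are untouched. Now to above the long rod.

{"fn": "carry_out", "kwargs": {"moves": [1,0,1.3,17.4,-0.035,1,0,1.3,17.4,-0.035,1,0,1.3,17.4,-0.035,1,0,1.3,17.4,-0.035,1,0,1.3,17.4,-0.035,1,0,1.3,17.4,-0.035,1,0,1.3,17.4,-0.035,1,0,1.3,17.4,-0.035]}}

```text
time: 9.3
tool_pos: [0.5289, 0.054, 0.2508]
tool_rot: [0.523, 0.475, 0.524, -0.476]
contact_force: [-0.1, -0.3, -0.3]
gripper_width: 1.003
```

```bash
python3 -c "
from h import *
show([.532,.0535,.1316],5.5)
c=imaging.camera_info('wrist');im=imaging.grab_frame('wrist')
cv2.imwrite('pics/w9.png',cv2.resize(im[120:320,180:380,::-1],None,fx=3,fy=3))
print((proj(c,[[.532,.0535,.158],[.532,.0535,.04]])-[180,120])*3)"
```

```text
t 9.30 p [0.5289 0.054  0.2508] yawY 5.45 tilt [-0.0019  0.0007 -1.    ] F [-0.0845 -0.3389 -0.3225] M [ 0.0328 -0.023   0.0204] g 1.003 j [-0.04 -0.18  1.81  0.    1.51 -0.13]
shift cm [11.92  0.32  0.09] twist -0.0008
[[310.3064 293.5734]
 [307.7238 192.2334]]
```

View pics/w9.png

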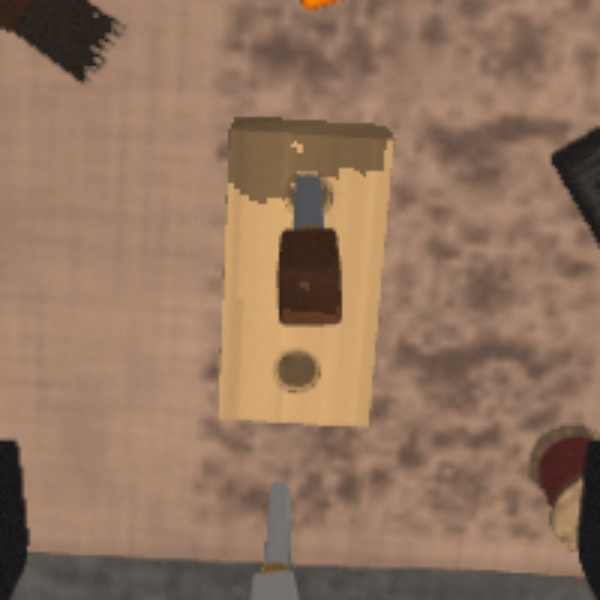

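Top face centre at (310,293), predicted (310,294), and the grip is square to the jaws. Descending and closing.

{"fn": "carry_out", "kwargs": {"moves": [1,3,0.25,0.1,0,1,6,0.25,0.1,0,1,9,0.25,0.1,0,1,11,0.25,0.1,0,1,11.9,0.25,0.1,0,1,11.9,0.25,0.1,0,1,11.9,0.25,0.1,0]}}

```text
time: 9.93
tool_pos: [0.5323, 0.0529, 0.1333]
tool_rot: [0.523, 0.476, 0.523, -0.476]
contact_force: [0.5, 0.2, 0.4]
gripper_width: 1.001
```

```bash
python3 -c "
from h import *
show([.532,.0535,.1316],5.5)"
```

```text
t 9.93 p [0.5323 0.0529 0.1333] yawY 5.47 tilt [ 0.0002  0.0001 -1.    ] F [0.4997 0.1666 0.3705] M [-0.0023  0.0038  0.011 ] g 1.001 j [-0.04 -0.07  1.92  0.    1.29 -0.14]
shift cm [ 0.17 -0.02 -0.06] twist -0.0006
```

{"fn": "carry_out", "kwargs": {"moves": [0,0,0,0,0,0,0,0,0,0,0,0,0,0,0,0,0,0,0,0,0,0,0,0,0,0,0,0,0,0,0,0,0,0,0,0,0,0,0,0,0,0,0,0,0,0,0,0,0,0]}}

```text
time: 10.77
tool_pos: [0.5323, 0.052, 0.1334]
tool_rot: [0.523, 0.476, 0.523, -0.476]
contact_force: [-1.5, 0.7, 4.0]
gripper_width: 0.175
```

```bash
python3 -c "
from h import *
show([.532,.0535,.1316],5.5)
c=imaging.camera_info('wrist');im=imaging.grab_frame('wrist')
cv2.imwrite('pics/w10.png',im[:,:,::-1])"
```

```text
t 10.77 p [0.5323 0.052  0.1334] yawY 5.39 tilt [ 0.0004 -0.0001 -1.    ] F [-1.5387  0.6585  3.9511] M [0.0212 0.3957 0.0721] g 0.175 j [-0.04 -0.07  1.92 -0.    1.29 -0.14]
shift cm [ 0.18 -0.02 -0.15] twist -0.002
```

View pics/w10.png

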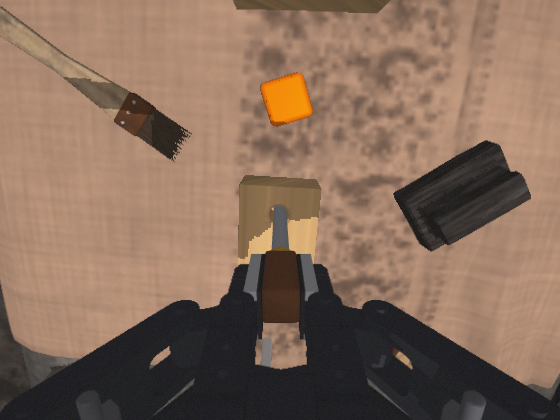

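Gripped (0.175). Lifting 16.5 cm.

{"fn": "carry_out", "kwargs": {"moves": [0,-1,0,0,0,0,-3,0,0,0,0,-6,0,0,0,0,-9.5,0,0,0,0,-13,0,0,0,0,-15.5,0,0,0,0,-16.5,0,0,0,0,-16.5,0,0,0,0,-16.5,0,0,0]}}

```text
time: 11.57
tool_pos: [0.5318, 0.0521, 0.2966]
tool_rot: [0.523, 0.476, 0.523, -0.476]
contact_force: [0.3, 0.2, -1.2]
gripper_width: 0.178
```

```bash
python3 -c "
from h import *
show([.523,-.294,.298],0)
c=imaging.camera_info('wrist');im=imaging.grab_frame('wrist')
cv2.imwrite('pics/w11.png',cv2.resize(im[150:350,180:380,::-1],None,fx=3,fy=3))
print((proj(c,[[.532,.0535,.173],[.532,.0535,.283]])-[180,150])*3)"
```

```text
t 11.57 p [0.5318 0.0521 0.2966] yawY 5.39 tilt [-0.0011  0.0001 -1.    ] F [ 0.2883  0.1675 -1.2468] M [-0.0321 -0.0251 -0.0244] g 0.178 j [-0.04 -0.19  1.75  0.    1.58 -0.14]
shift cm [-0.14 -4.12 34.37] twist 0.094
[[299.7433 161.287 ]
 [298.5492 337.9683]]
```

View pics/w11.png

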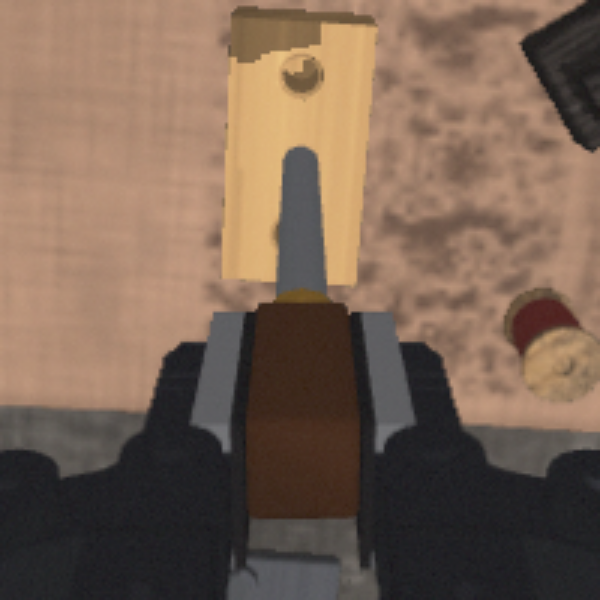

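The rod hangs upright. Moving it over the gauge with the tip at 17 cm.

{"fn": "carry_out", "kwargs": {"moves": [0,0,-4.1,34.4,0,0,0,-4.1,34.4,0,0,0,-4.1,34.4,0,0,0,-4.1,34.4,0,0,0,-4.1,34.4,0,0,0,-4.1,34.4,0,0,0,-4.1,34.4,0,0,0,-4.1,34.4,0,0,0,-4.1,34.4,0,0,0,-4.1,34.4,0,0,0,-4.1,34.4,0,0,0,-4.1,34.4,0]}}

```text
time: 12.62
tool_pos: [0.5233, -0.2928, 0.296]
tool_rot: [0.522, 0.476, 0.524, -0.476]
contact_force: [0.6, 0.4, -0.6]
gripper_width: 0.176
```

```bash
cat > look.py <<'E'
from h import *
import sys
n=sys.argv[1]
show([.523,-.294,.1714],5.4)
st=status.state();p=st['tool_pos']
f=p-[0,0,.1254]
c=imaging.camera_info('wrist');im=imaging.grab_frame('wrist');T=imaging.camera_info('top');S=imaging.camera_info('scene')
it=imaging.grab_frame('top');is_=imaging.grab_frame('scene')
cv2.imwrite(f'pics/w{n}.png',cv2.resize(im[120:320,180:380,::-1],None,fx=3,fy=3,interpolation=cv2.INTER_CUBIC))
cv2.imwrite(f'pics/t{n}.png',cv2.resize(it[160:270,360:470,::-1],None,fx=5,fy=5,interpolation=cv2.INTER_CUBIC))
cv2.imwrite(f'pics/s{n}.png',cv2.resize(is_[220:380,310:440,::-1],None,fx=4,fy=4,interpolation=cv2.INTER_CUBIC))
G=[.523,-.294,.115]
for nm,cc,o,s in [('w',c,(180,120),3),('t',T,(360,160),5),('s',S,(310,220),4)]:
    print(nm,'foot,grip base,guide,face\n',(proj(cc,[f,f+[0,0,.11],G,[.523,-.294,.036]])-o+.5)*s-.5)
E
python3 look.py 12
```

```text
t 12.62 p [ 0.5233 -0.2928  0.296 ] yawY 5.44 tilt [-0.0022  0.0024 -1.    ] F [ 0.6139  0.3917 -0.6173] M [ 0.0009  0.0098 -0.0397] g 0.176 j [-0.63 -0.03  1.61  0.    1.57 -0.73]
shift cm [12.46 -0.01  0.15] twist 0.0007
w foot,grip base,guide,face
 [[299.8286 256.2331]
 [297.5474 431.6866]
 [299.2943 214.1846]
 [300.0778 169.8888]]
t foot,grip base,guide,face
 [[329.2568 242.5427]
 [432.1906 179.2289]
 [288.8312 269.851 ]
 [235.2792 302.6173]]
s foot,grip base,guide,face
 [[289.9163 154.2399]
 [321.7763 -84.0979]
 [276.973  262.0138]
 [258.2498 398.5255]]
```

View pics/w12.png

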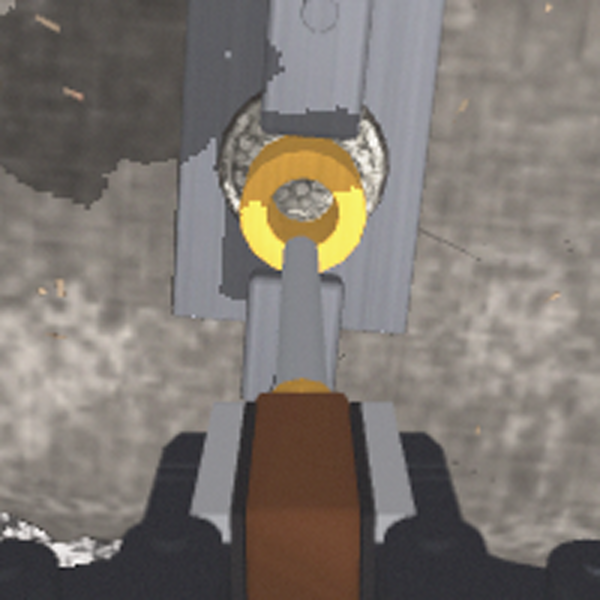

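View pics/t12.png

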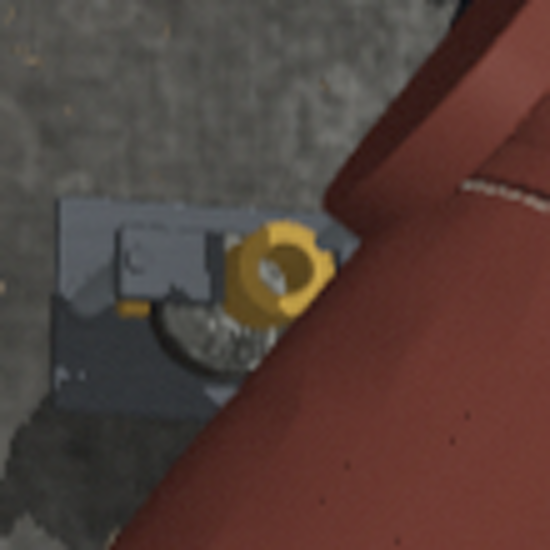

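View pics/s12.png

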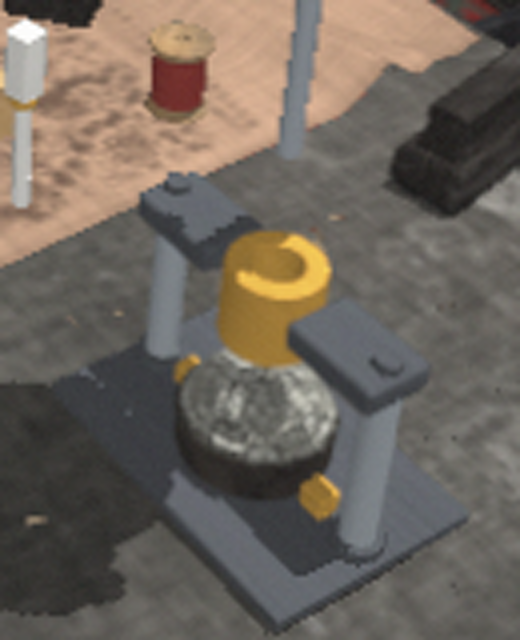

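Bush centre by view:
- Wrist crop: (303.5,210.5), against (299.3,214) predicted
- Top: (288,269), against (289,270)
- Scene: (276.5,266), against (277,262)

The estimates spread by 1.5–2 mm, averaging about (0.524, −0.2935). I'll lower the tip to just above the mouth and compare there.

{"fn": "carry_out", "kwargs": {"moves": [0,1.5,0.1,0.1,0,0,3,0.1,0.1,0,0,4,0.1,0.1,0,0,4.6,0.1,0.1,0,0,4.6,0.1,0.1,0,0,4.6,0.1,0.1,0,0,4.6,0.1,0.1,0]}}

```text
time: 13.35
tool_pos: [0.5248, -0.2954, 0.2523]
tool_rot: [0.523, 0.476, 0.523, -0.476]
contact_force: [-0.1, -0.7, 0.3]
gripper_width: 0.178
```

```bash
python3 look.py 13
```

```text
t 13.35 p [ 0.5248 -0.2954  0.2523] yawY 5.38 tilt [ 0.0006 -0.0005 -1.    ] F [-0.1283 -0.6573  0.2819] M [ 0.0585 -0.0294  0.0403] g 0.178 j [-0.64 -0.01  1.65  0.    1.5  -0.73]
shift cm [ 8.09 -0.18 -0.16] twist -0.0003
w foot,grip base,guide,face
 [[298.7016 254.9475]
 [297.3239 431.514 ]
 [292.9423 238.6969]
 [294.6249 183.2519]]
t foot,grip base,guide,face
 [[300.7726 260.6234]
 [394.6226 202.9641]
 [288.8312 269.851 ]
 [235.2792 302.6173]]
s foot,grip base,guide,face
 [[285.5917 240.3965]
 [316.2289  17.4867]
 [276.973  262.0138]
 [258.2498 398.5255]]
```

View pics/w13.png

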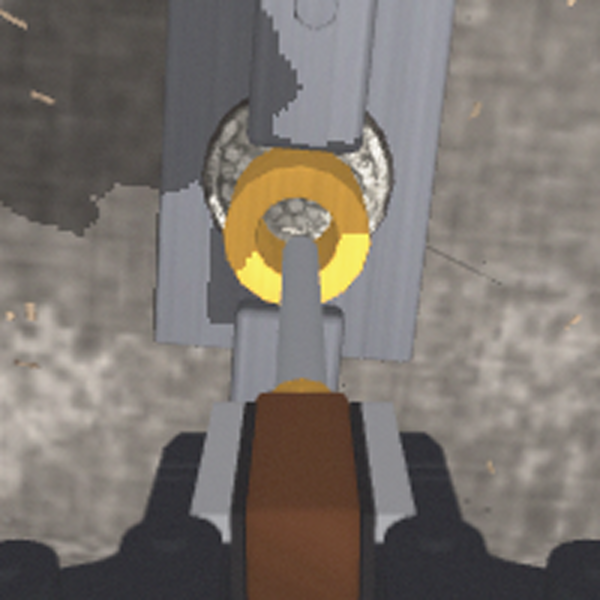

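View pics/s13.png

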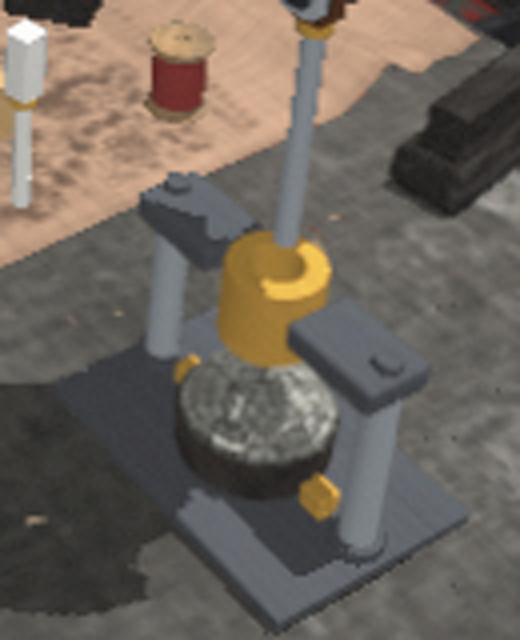

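```bash
cat > ov.py <<'E'
from h import *
import sys
n=sys.argv[1]; g=np.array([float(sys.argv[2]),float(sys.argv[3]),.115]); fo=[float(v) for v in sys.argv[4:7]]
a=np.linspace(0,2*np.pi,60)
circ=lambda c,r:np.c_[c[0]+r*np.cos(a),c[1]+r*np.sin(a),np.full(60,c[2])]
for nm,o,wh,s in [('wrist',(230,150),(100,90),8),('scene',(350,265),(60,60),10),('top',(395,195),(45,40),12)]:
    c=imaging.camera_info(nm);im=imaging.grab_frame(nm)[:,:,::-1]
    b=cv2.resize(im[o[1]:o[1]+wh[1],o[0]:o[0]+wh[0]],None,fx=s,fy=s,interpolation=cv2.INTER_CUBIC)
    for P,col in [(circ(g,.022),(0,0,255)),(circ(g,.012),(0,255,0)),(circ(fo,.005),(255,0,0)),(circ(np.add(fo,[0,0,.07]),.005),(255,0,255))]:
        q=((proj(c,P)-o+.5)*s-.5); cv2.polylines(b,[np.round(q).astype(int)],True,col,1)
    cv2.imwrite(f'pics/ov_{nm}_{n}.png',b)
show()
E
python3 ov.py 13 .524 -.2935 .5248 -.2954 .1269
```

```text
t 13.65 p [ 0.5248 -0.2954  0.2524] yawY 5.38 tilt [ 0.0008 -0.0006 -1.    ] F [ 0.0876  0.3315 -1.7033] M [-0.0339 -0.0141  0.002 ] g 0.176 j [-0.64 -0.01  1.65  0.    1.5  -0.73]
```

View pics/ov_wrist_13.png

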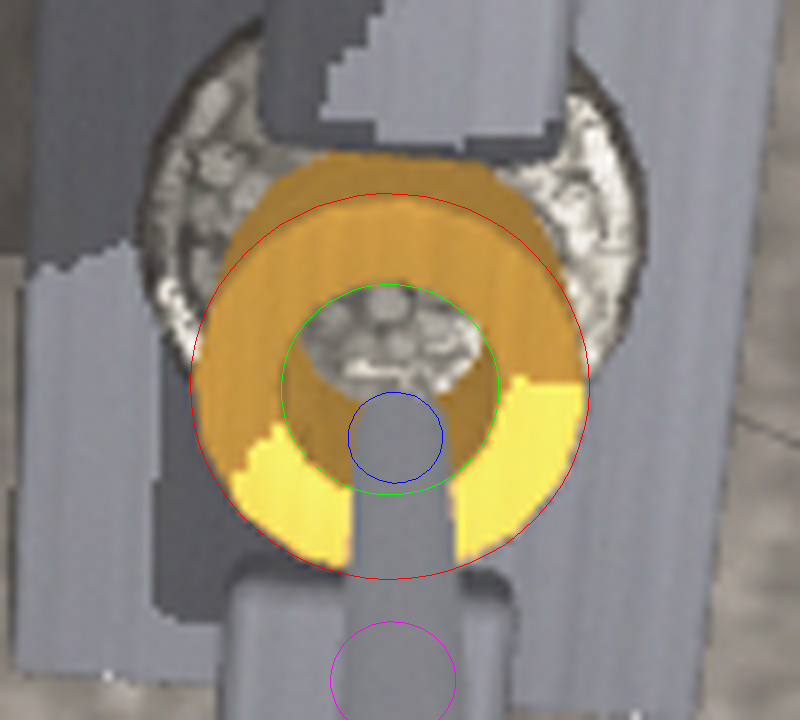

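View pics/ov_scene_13.png

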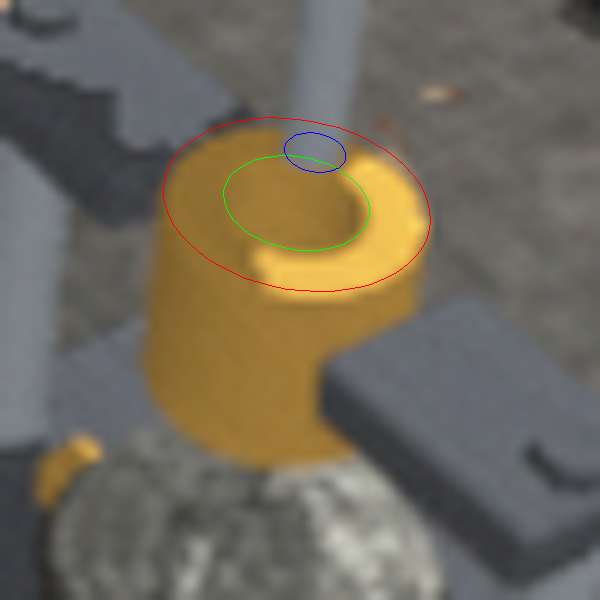

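View pics/ov_top_13.png

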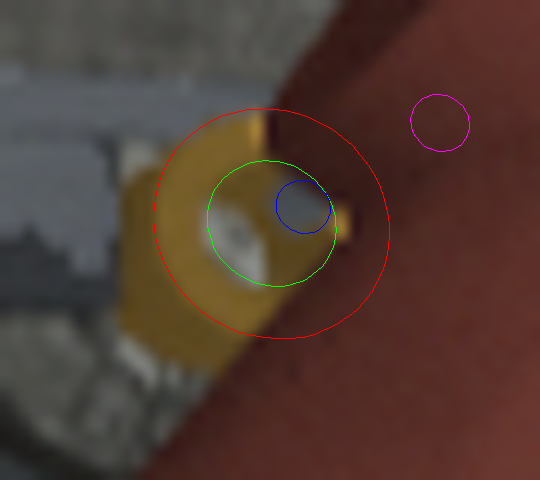

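The overlay fits the bush well at (0.5242, −0.2932). The tip sits about 1 mm toward +x and 2 mm toward −y of the centre. I'll correct that sideways first, then recheck.

{"fn": "carry_out", "kwargs": {"moves": [0,0,-0.1,-0.2,0,0,0,-0.1,-0.2,0,0,0,-0.1,-0.2,0,0,0,-0.1,-0.2,0]}}

```text
time: 13.98
tool_pos: [0.5234, -0.2932, 0.2518]
tool_rot: [0.523, 0.476, 0.523, -0.476]
contact_force: [0.1, 0.8, -1.4]
gripper_width: 0.176
```

```bash
python3 ov.py 14 .5242 -.2932 .5242 -.2932 .1269
```

```text
t 14.13 p [ 0.5235 -0.2932  0.2518] yawY 5.39 tilt [-0.0001  0.0001 -1.    ] F [-0.8222  0.8625 -0.6918] M [ 0.0343 -0.0501  0.0093] g 0.178 j [-0.63 -0.01  1.66  0.    1.5  -0.73]
```

View pics/ov_wrist_14.png

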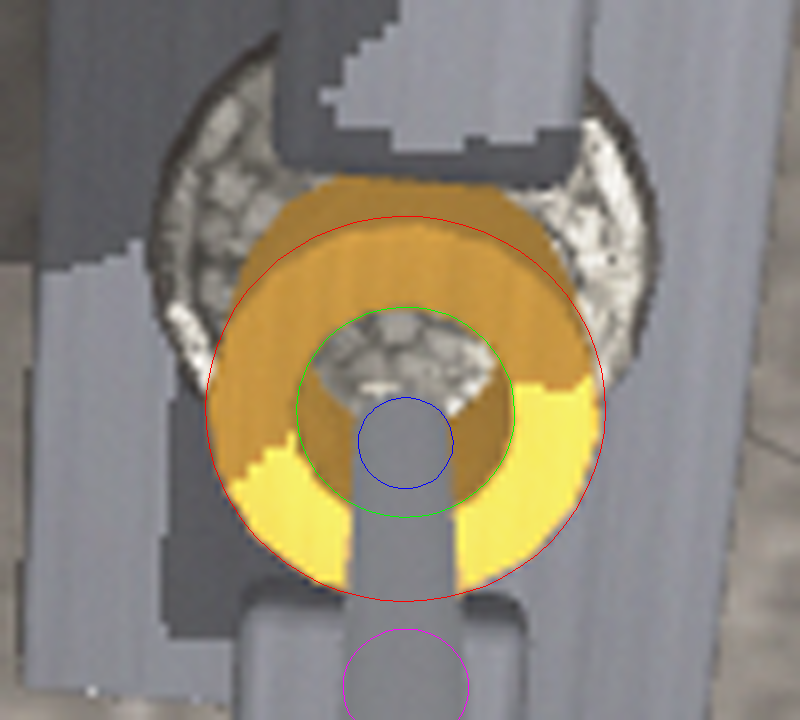

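View pics/ov_scene_14.png

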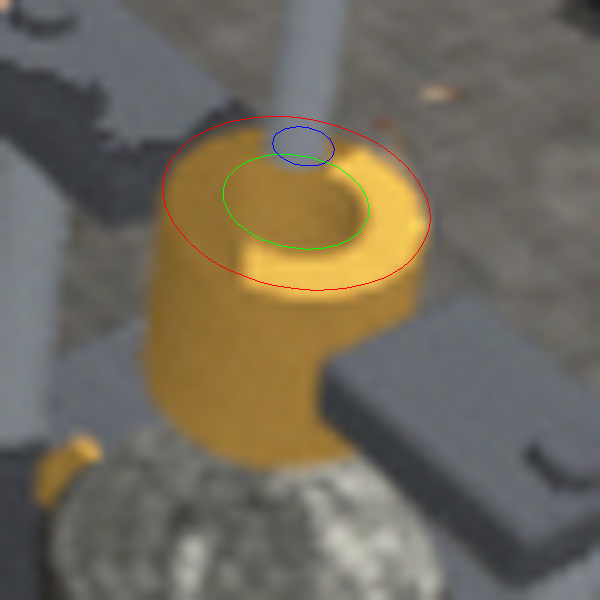

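The tip is now centred in the bore to within 1 mm: wrist tip axis at u 404, bore centre at 404.5. Lowering slowly, straight down.

{"fn": "carry_out", "kwargs": {"moves": [0,0.4,0,0,0,0,0.9,0,0,0,0,1.5,0,0,0,0,2.1,0,0,0,0,2.7,0,0,0,0,3.3,0,0,0,0,3.8,0,0,0,0,4,0,0,0,0,4,0,0,0,0,4,0,0,0]}}

```text
time: 14.97
tool_pos: [0.5235, -0.2933, 0.2118]
tool_rot: [0.523, 0.476, 0.523, -0.476]
contact_force: [-0.4, 0.6, -0.7]
gripper_width: 0.176
```

```bash
python3 ov.py 15 .5242 -.2932 .5242 -.2932 .087
```

```text
t 15.12 p [ 0.5237 -0.2934  0.2124] yawY 5.39 tilt [ 0.0008 -0.0006 -1.    ] F [-0.2261  0.1728 -0.4892] M [-0.0091 -0.0211 -0.0455] g 0.179 j [-0.63  0.01  1.7   0.    1.43 -0.73]
```

View pics/ov_wrist_15.png

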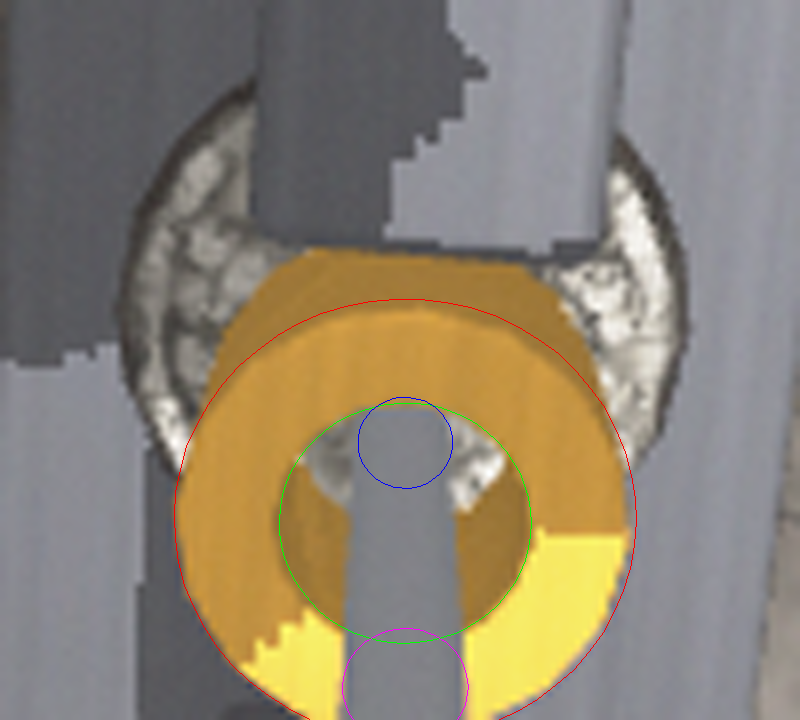

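View pics/ov_scene_15.png

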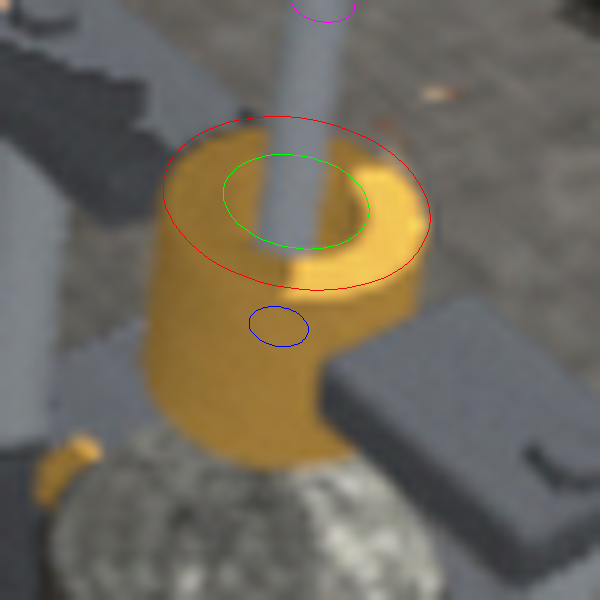

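Through the mouth with clear margins and no force. Down another 4.1 cm.

{"fn": "carry_out", "kwargs": {"moves": [0,0.4,0,0,0,0,0.9,0,0,0,0,1.5,0,0,0,0,2.1,0,0,0,0,2.7,0,0,0,0,3.3,0,0,0,0,3.8,0,0,0,0,4.1,0,0,0,0,4.1,0,0,0,0,4.1,0,0,0]}}

```text
time: 15.95
tool_pos: [0.5234, -0.2932, 0.1706]
tool_rot: [0.523, 0.476, 0.523, -0.476]
contact_force: [0.6, 0.4, -0.4]
gripper_width: 0.174
```

```bash
python3 ov.py 16 .5242 -.2932 .5242 -.2932 .046; python3 look.py 16
```

```text
t 16.10 p [ 0.5237 -0.2935  0.1714] yawY 5.39 tilt [ 0.0008 -0.0006 -1.    ] F [ 0.3499 -1.0772  0.1806] M [-0.0813 -0.0399 -0.0292] g 0.176 j [-0.63  0.04  1.74 -0.    1.36 -0.73]
t 16.10 p [ 0.5237 -0.2935  0.1714] yawY 5.39 tilt [ 0.0008 -0.0006 -1.    ] F [ 0.3499 -1.0772  0.1806] M [-0.0813 -0.0399 -0.0292] g 0.176 j [-0.63  0.04  1.74 -0.    1.36 -0.73]
shift cm [-0.   -0.08  0.05] twist -0.0002
w foot,grip base,guide,face
 [[298.6206 254.8959]
 [297.2797 431.4801]
 [294.3101 346.6243]
 [296.0408 246.9075]]
t foot,grip base,guide,face
 [[240.5181 297.1848]
 [318.9992 248.9032]
 [288.8312 269.851 ]
 [235.2792 302.6173]]
s foot,grip base,guide,face
 [[261.0187 380.7835]
 [288.0162 183.4713]
 [276.973  262.0138]
 [258.2498 398.5255]]
```

View pics/ov_wrist_16.png

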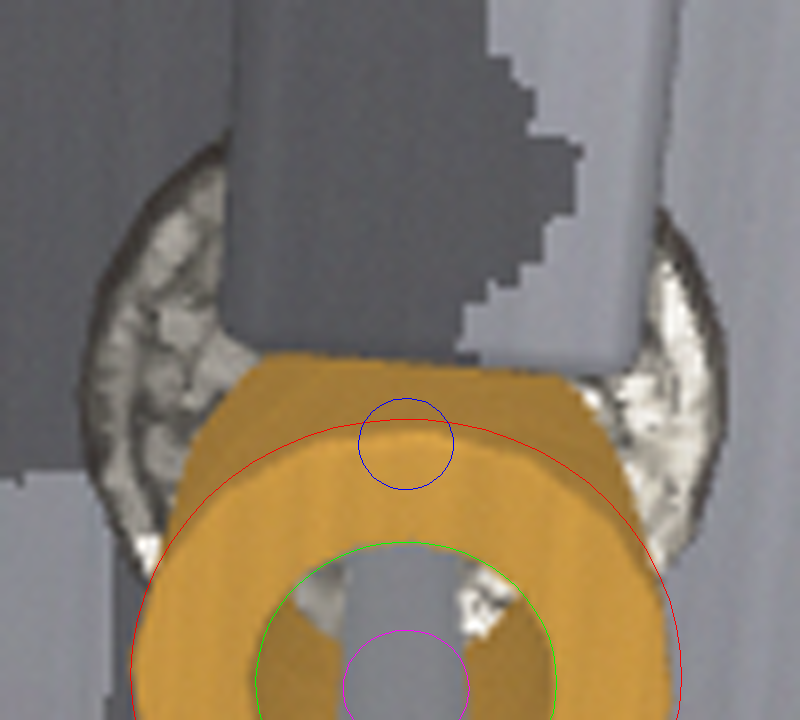

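View pics/ov_scene_16.png

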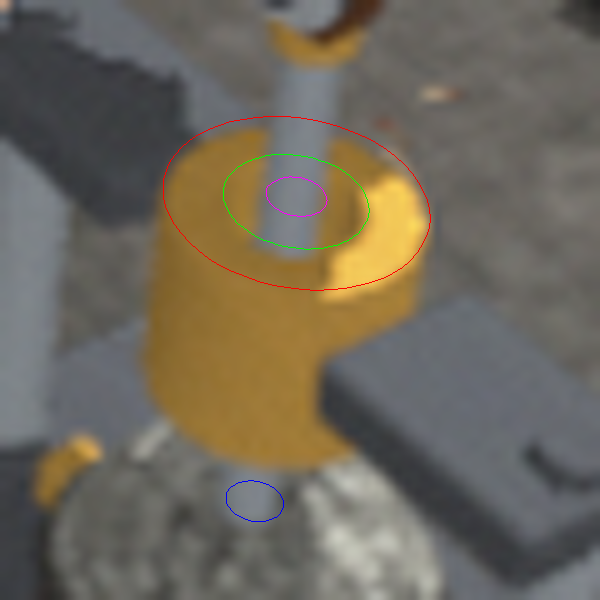

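View pics/s16.png

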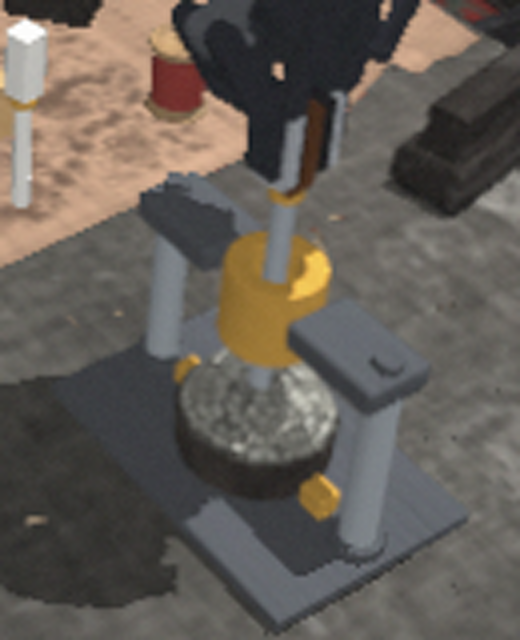

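```bash
python3 -c "
from h import *
im=imaging.grab_frame('scene')[:,:,::-1]
cv2.imwrite('pics/f1.png',cv2.resize(im[270:340,345:410],None,fx=8,fy=8,interpolation=cv2.INTER_CUBIC))
cv2.imwrite('pics/f2.png',cv2.resize(im[130:240,200:310],None,fx=5,fy=5,interpolation=cv2.INTER_CUBIC))
c=imaging.camera_info('scene')
print((proj(c,[[.5242,-.2932,.046],[.5242,-.2932,.036]])-[345,270])*8)
w=imaging.grab_frame('wrist')[:,:,::-1]
cv2.imwrite('pics/f3.png',cv2.resize(w[190:310,220:340],None,fx=5,fy=5,interpolation=cv2.INTER_CUBIC))
show()"
```

```text
[[239.8749 356.9153]
 [235.341  389.7741]]
t 16.35 p [ 0.5236 -0.2933  0.1711] yawY 5.39 tilt [ 0.0003 -0.0002 -1.    ] F [ 0.2402 -0.378  -0.6975] M [ 0.0423 -0.     -0.0175] g 0.173 j [-0.63  0.04  1.74  0.    1.36 -0.73]
```

View pics/f1.png

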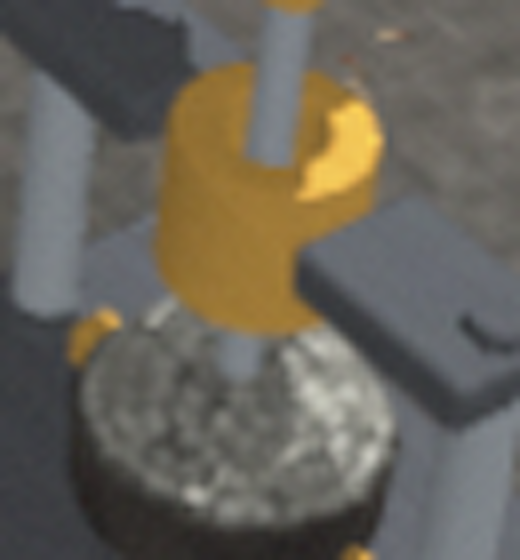

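View pics/f3.png

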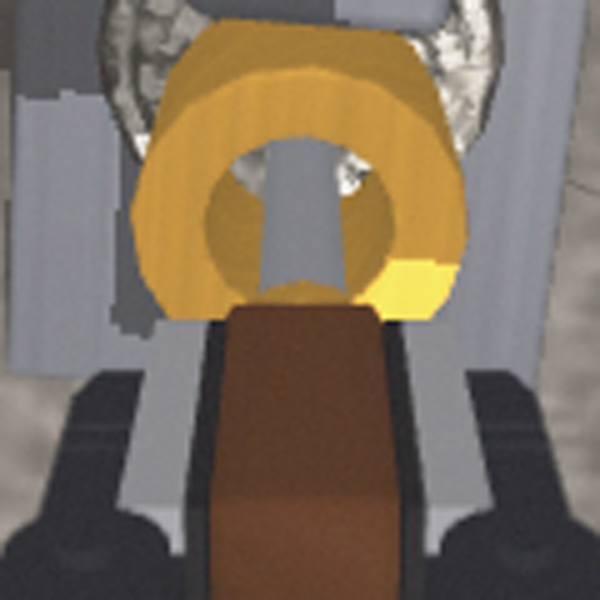

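View pics/f2.png

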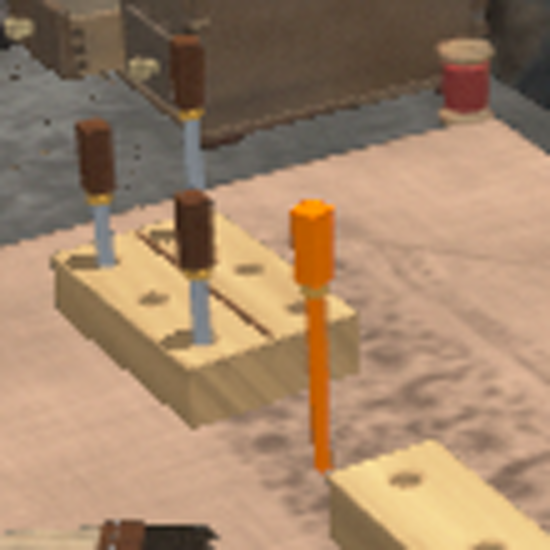

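```bash
python3 -c "
from plant import workorder
print(workorder.job_done())"
```

```text
the job is handed in; nothing more can be done
None
```

The short rod is standing in the rack, and the long rod is being held in the gauge as asked. I handed the job in at about 16.4 s of the 67 s allowed.

**Short rod:** I put it in the front-row, right-end socket (rack_2), the row where the other short rod stands, then let go. The last pictures show it upright with its foot in the socket. I lowered it to the height it had in the ready block, within a millimetre as read by the arm.

**Long rod:** I took it by the grip, lowered it from above through the guide bush, and it is still gripped there.
- **Upright and centred:** the wrist view puts it within about 0.5 mm of the bore centre across the jaws. The other direction was within about 1 mm when last checked above the mouth. The tool axis is within 0.1° of vertical.
- **Tip height:** the tip is about 46 mm above the table, roughly 10 mm above the carved face. This comes from the arm position, and the scene view agrees.
- **Contact:** outside forces stayed around 1 N at every check on the way down, so I saw no sign of touching the bush or block.

**Other things:** nothing in the pictures shows the rods already in the rack, the look-alikes or the loose items having been touched. I did not measure the loose items again at the end.

**Disagreement between views:** the scene camera's position for the bush differed from the wrist and top views by about 1.5 mm. That is within the stated calibration error, and I centred the rod using the wrist view.

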